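Torque the wing nut of a vacuum flange clamp with a click wrench

TASK

Take the red-handled click wrench from its rest, push its socket fully down over the brass wing nut of the vacuum flange clamp, and tighten the nut clockwise (seen from above) until the wrench breaks over with a click; stop at once then, do not force the handle on past the click. Lift the wrench off without loosening the nut and lay it back across both bars of its rest, centred as it lay, and let go. Leave the two sample jars and the blank flange where they are.

Things in the scene. Friction and masses are not known exactly. Their poses are not given: they have to be found in the camera images.
- wrench_grip (a point): Centre of the red handle of the click wrench (grip here): handle 150 mm long (75 mm either side), 24 mm wide, 20 mm high. x points along the wrench from handle to head, z up as it lies. The round steel head (54 mm across) and the turning axis are 135 mm along +x. The whole wrench weighs about 0.4 kg and balances about 30 mm from here towards the head.
- socket_mouth (a point): Centre of the socket's mouth, facing down under the wrench head on the turning axis, 30 mm lower than the handle's centre. The socket is a dark steel block 58 mm (along the wrench) x 28 mm x 20 mm high with a slot-shaped pocket 42 mm long (along the wrench) x 10.5 mm wide x 15 mm deep, its edges chamfered 3 mm. x along the wrench, z up.
- wing_top (a point): Centre of the top edge of the brass wing nut, on its vertical screw axis, 98 mm above the bench. x along the wings: 36 mm long, 8 mm thick (4 mm at the tapered top edge), 18 mm high; the socket fits either way round (half a turn apart). z up. Everything else on the clamp is lower than 72 mm.
- wing_nut (a joint): Free running of the wing nut, rad: negative while loose (starts at -0.4 to -0.1; turns at 0.1 N m), 0 when it meets the clamp. Then it stiffens at once to 0.3-0.8 N m, rising slowly over another 5 to 35 degrees, different each time, to the click (a third less while the hand stands still); this value stays about 0. It stays as left; negative again if loosened.
- rest_top (a point): The tool rest: a blue plate 250 x 80 mm with two flat black rubber cross-bars, 70 mm wide across the wrench, 16 mm thick, 55 mm either side of this point along x. This point is midway between them at the height of their tops, 34 mm above the bench. The wrench lies across both bars (handle centre 10 mm above this point), head beyond the +x end. z up.
- clamp: The vacuum line in its holder: aluminium base plate 130 x 200 mm with a steel pipe 36 mm thick and 276 mm long along y, 47 mm to the +x side of the nut, with an aluminium clamp ring, highest point 72 mm. Fixed to the bench. Origin on the bench under the wing nut.
- wrench_socket: The socket; origin on the turning axis, level with the handle's underside; x along the wrench. A spring detent holds it straight until the wrench carries about 0.9 N m clockwise (7 N at the handle's centre); then it breaks over: in 5 degrees of further handle travel the torque drops to half, and goes on falling to 0.1 N m before a dead stop at 12 degrees. Unloaded, it springs back.
- sample_a: White sample jar with a blue cap, 32 mm thick, 62 mm high, loose; origin under its centre. Leave alone.
- sample_b: White sample jar with a blue cap, 32 mm thick, 62 mm high, loose; origin under its centre. Leave alone.
- blank_flange: Steel blank flange, a disc 40 mm across and 12 mm high, loose; origin under its centre. Leave alone.

How it is judged:
By the outcome, as a careful person would: the job done as asked, in the order asked, and still so for the second after the job is handed in, with the robot touching nothing.
It also fails if it takes over 67 s, if anything falls off the work surface, if the arm or the gripper's body presses on something with over 40 N, if the wrist force passes 120 N, or if a joint passes its speed limit or range.

ROBOT

A 6-joint arm with a two-finger parallel gripper is mounted at the origin on the work surface. World frame = base frame: x ahead of the robot, y to its left, z up, the work surface at z = 0. Lengths are in m, angles in rad, forces in N, time in s.
With the tool pointing down it reaches from about 0.25 to 0.725 m from the base axis. Payload 4 kg.
Tool frame: the origin (TCP) lies on the centre line of the jaws, within the pads' length; the fingertips stand 17 mm ahead of it and the grasp point (between the pads) lies 2 mm behind it; z points along the fingers, y is the line along which they close (so a half turn about z gives the same grasp; the last joint's range is limited). The gripper opens to 85 mm and grips with 20 to 120 N. Pads are 22 mm wide; open, the fingers measure 114 mm over their backs; the gripper's body (76 mm by 85 mm) begins 54 mm behind the grasp point. The pads swing forward as they close: fully open they stand 13 mm farther back than shut.
Start: joints at [1.114, 0.241, 0.005, 1.335, 0, 1.571], TCP at [0.221, 0.449, 0.248] pointing down, gripper open.
Joint ranges: [-2.72, 2.72], [-1.05, 1.87], [-1.09, 1.28], [-1.99, 2.15], [-1.42, 1.44], [-3.14, 3.14]. Speed limits (rad/s): [2.79, 2.79, 3.14, 3.14, 3.14, 3.14].

INTERFACE

Orientations are given as a unit quaternion [x, y, z, w].
In Python, from workcell import bot, camera, get_calibration gives the robot as it stands.
- The arm moves only by the tool apply_moves, never from a script. Its argument "steps" is a list of rows, each a list of 3 entries, a list of its own where there are three numbers: the shift along the tool's x, y, z as a fraction of full scale, then the turn, a rotation vector about the tool's x, y, z as a fraction of full scale, then the opening, from 0 (shut) to 1 (fully open). A call has exactly 8 rows; each row shifts and turns the commanded pose from where the row before left it, along the tool's axes as they then stand; what a row does not reach is not made up. Full scale, the value 1, is 20 cm for a shift and pi rad for a turn. A row lasts 1/12 s, in which the tool goes at most 41.7 mm and 7.16 degrees, less where a joint would pass 70% of its speed; a pose out of reach is approached as far as the arm can. A call with a number of a shift or a turn outside -1 to 1 is refused whole. A call with a gripper value outside its range is refused whole. The fingers move at their own pace and stop on an object; the grip force is fixed at half the most. Time passes only in rows, so rows that do not move let the fingers close, or fill a call up. It gives the time, the measured TCP pose, the force, the opening and the grip force at its end, in the units of the state.
- bot.get_obs(): the state, without advancing time (a new reading comes with each control period).
- camera(name): name is "scene" or "top"; returns (picture, depth): 420x560x3 uint8, red, green, blue; 420x560 float32, m along the optical axis (not along the pixel's ray), 0 where there is no reading.
- get_calibration(name): a dict with "fov_y" (degrees; the focal length in pixels is half the picture's height over the tangent of half this angle, whatever the lens; pixels are square), "cx", "cy" (the principal point, pixels), "rvec" (rotation vector, rad) and "tvec" (3), from world to camera coordinates, as OpenCV has them. Camera axes: x right, y down, z forward; pixel columns grow to the right and rows downward; lengths in m; the calibration is good to about 2 mm. A picture is of the moment at which its call begins. get_calibration takes no time and is no camera call.
- bot.job_done(): hands the job in; it is judged then, once.
The state is a dict: "clock": time; "joint_pos": joint angles; "joint_vel": joint speeds; "tau": joint torques, N m; "eef_pos": TCP position; "tool_rot": TCP orientation; "ft_force": force on the tool from outside, world axes, zero at the start; "ft_torque": the same for the moment, N m; "grip_width": finger opening in m; "grasp_force": force on a finger pad.
Only numpy, scipy, OpenCV 4.12 (cv2) and the standard library are available. Lean on these libraries where they do the work, as an engineer would, in place of code of your own. Each camera call takes 0.05 s, during which the arm holds its last target. There are 200 camera calls.

## Working session

There is one attempt and no reset: what is moved stays moved. The work goes in short steps, Python scripts to look and compute and a tool call to move; the robot and the scene stay as the last step left them, time stands still between calls to the robot, and variables do not carry over. Pictures are saved under pics/ and viewed, at most 10 in all, crops included, and the job is handed in when it is done.

Besides the shell and the picture viewer there is one more tool, called as a command line: name --argument value ..., lists and objects as JSON in quotes. apply_moves: Moves the arm, as the interface text tells. Its arguments: {"type":"object","properties":{"steps":{"type":"array"}},"required":["steps"]}

```bash
mkdir -p pics
cat > h.py <<'E'
import numpy as np,cv2
from workcell import bot,camera,get_calibration
from scipy.spatial.transform import Rotation as R
def cal(n):
    c=get_calibration(n); f=210/np.tan(np.radians(c['fov_y'])/2)
    return f,c['cx'],c['cy'],R.from_rotvec(c['rvec']).as_matrix(),np.array(c['tvec'])
def pts(n,d):
    f,cx,cy,M,t=cal(n); v,u=np.mgrid[:d.shape[0],:d.shape[1]]
    P=np.stack([(u-cx)/f*d,(v-cy)/f*d,d],-1); return (P-t)@M
def ray(n,u,v,z):
    f,cx,cy,M,t=cal(n); o=-M.T@t; r=M.T@np.array([(u-cx)/f,(v-cy)/f,1]); return o+r*(z-o[2])/r[2]
def proj(n,p):
    f,cx,cy,M,t=cal(n); q=M@np.array(p)+t; return f*q[0]/q[2]+cx,f*q[1]/q[2]+cy
E
python3 - <<'E'
from h import *
for n in('scene','top'):
    im,d=camera(n); np.savez(f'pics/{n}0.npz',im=im,d=d); cv2.imwrite(f'pics/{n}0.png',cv2.resize(im[:,:,::-1],(800,600)))
    c=get_calibration(n); print(c); f,cx,cy,M,t=cal(n); print(-M.T@t)
o=bot.get_obs(); print(o)
E
```

```text
{'fov_y': 43.29667795602767, 'cx': 276.01960006418716, 'cy': 214.6069607562374, 'rvec': array([ 2.04187298,  1.35180058, -0.51746632]), 'tvec': array([-0.21787682, -0.28756995,  1.25635497])}
[ 1.06606796 -0.23782834  0.71800514]
{'fov_y': 46.98391524499043, 'cx': 277.44224251116793, 'cy': 207.70511401141033, 'rvec': array([ 2.18428046, -2.14322028,  0.12208979]), 'tvec': array([-0.00862466,  0.56439815,  0.82481777])}
[0.46851644 0.00158293 0.8828555 ]
{'clock': 0.1, 'joint_pos': array([ 1.11404672e+00,  2.41318860e-01,  3.84658737e-03,  1.33522469e+00,
       -2.09799683e-05,  1.57081114e+00]), 'joint_vel': array([ 8.47507215e-04, -1.56691124e-03,  3.25405015e-03, -3.99862111e-05,
        1.62187503e-05,  1.87308695e-03]), 'tau': array([ 3.81360987e-04, -3.73138654e+01,  2.53009790e+01,  1.08488963e-02,
        3.43782176e-05,  6.72535137e-06]), 'eef_pos': array([0.22027976, 0.44824976, 0.24750663]), 'tool_rot': array([ 2.26401925e-01,  9.74033503e-01, -9.28017948e-04, -2.04922116e-04]), 'ft_force': array([ 0.29926735, -0.26293393, -1.45901633]), 'ft_torque': array([ 0.01664602, -0.0048902 ,  0.01476694]), 'grasp_force': 0.0, 'grip_width': 0.08528031298562264}
```

View pics/top0.png

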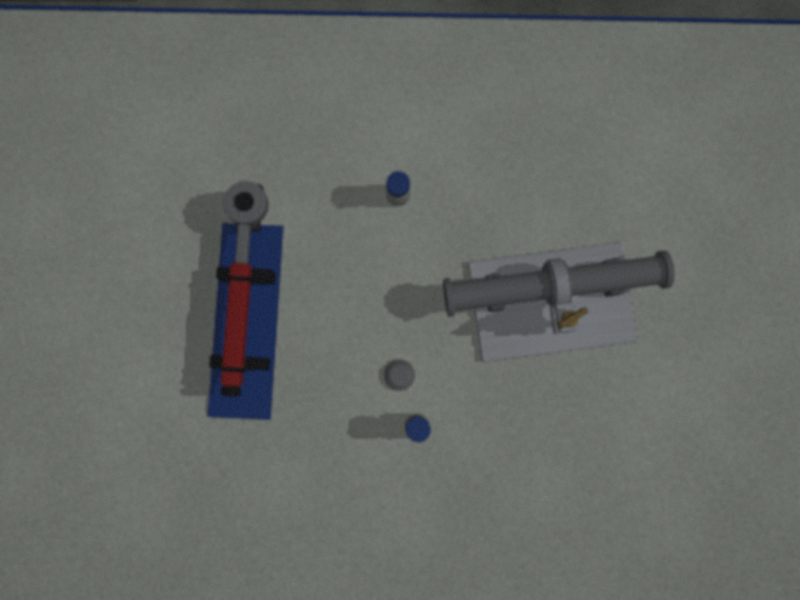

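View pics/scene0.png

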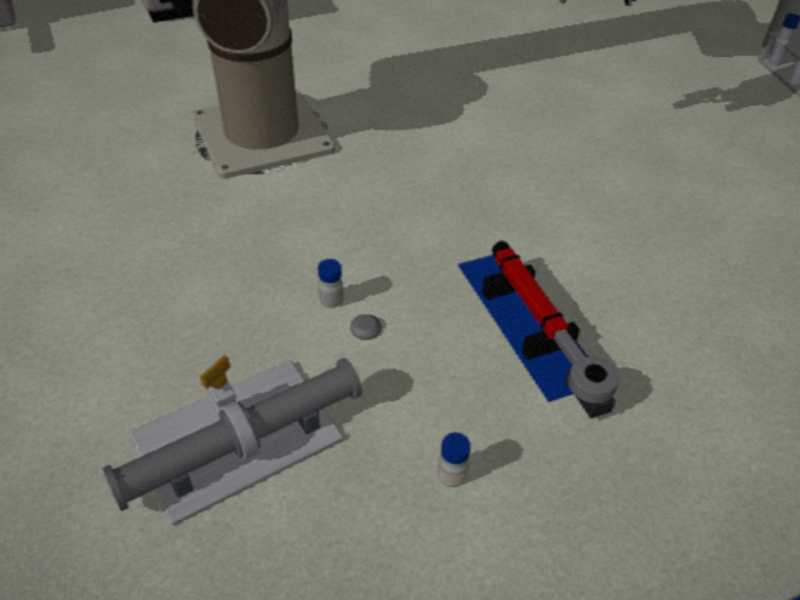

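The top view shows the red handle at about (236,330), the head at (245,202), the brass wing nut at (572,317), the jars at (398,185) and (417,428), and the flange at (400,375). The arm is clear of all of them. The scene view agrees.

Run:
```python
from h import *
for n in('top','scene'):
    a=np.load(f'pics/{n}0.npz'); im,d=a['im'],a['d']; hsv=cv2.cvtColor(im,cv2.COLOR_RGB2HSV); P=pts(n,d)
    H,S,V=hsv[...,0],hsv[...,1],hsv[...,2]
    m={'red':((H<6)|(H>174))&(S>150)&(V>60),'brass':(H>10)&(H<28)&(S>130)&(V>50),'blue':(H>108)&(H<130)&(S>140)&(V>40)}
    for k,x in m.items():
        c,l,s,ce=cv2.connectedComponentsWithStats(x.astype(np.uint8))
        for i in range(1,c):
            if s[i,4]<25: continue
            mm=l==i
            if k=='blue': 
                r=cv2.minAreaRect(np.argwhere(mm)[:,::-1].astype(np.float32)); 
                print(n,k,s[i,:5],np.median(P[mm],0).round(3),[ray(n,*b,0.017)[:2].round(4).tolist() for b in cv2.boxPoints(r)] if s[i,4]>600 else ''); continue
            q=P[mm]; z=q[:,2]; lo,hi=np.percentile(z,[5,95])
            zt={'red':.0525,'brass':.097}[k]
            # rays onto top plane, top-surface pixels
            sel=np.argwhere(mm)[:,::-1][z>(hi-.006)]
            g=np.array([ray(n,*p,zt)[:2] for p in sel])
            rect=cv2.minAreaRect((g*1000).astype(np.float32))
            w=np.linalg.svd(g-g.mean(0),full_matrices=False)[2][0]
            print(n,k,s[i,:5],'z',lo.round(3),hi.round(3),'mean',g.mean(0).round(4),'rect',rect,'ang',np.degrees(np.arctan2(w[1],w[0])).round(2),'depthmean',q[z>hi-.006].mean(0).round(4))
a=np.load('pics/top0.npz'); print('bench z',pts('top',a['d'])[300,350])
# head: steel ring top
P=pts('top',a['d']); mm=(P[...,2]>.04)&(P[...,2]<.1)&(np.abs(P[...,1]-.28)<.07); 
q=P[mm]; print(np.percentile(q[:,2],[5,50,95]))
for x0 in np.arange(q[:,0].min(),q[:,0].max(),.015):
    s=q[(q[:,0]>=x0)&(q[:,0]<x0+.015)]
    if len(s): print(x0.round(3),s[:,1].min().round(3),s[:,1].max().round(3),np.median(s[:,2]).round(3))
```

```text
top red [161 184  15  10 115] z 0.049 0.056 mean [0.5917 0.1931] rect ((591.6998901367188, 193.04232788085938), (23.372695922851562, 14.882508277893066), 84.69773864746094) ang -92.37 depthmean [0.5905 0.1912 0.0608]
top red [156 196  19  61 823] z 0.048 0.055 mean [0.5259 0.1956] rect ((526.6615600585938, 195.22552490234375), (23.146135330200195, 103.7798843383789), 87.35472106933594) ang 177.72 depthmean [0.5255 0.1942 0.0582]
top red [156 260  14  10 124] z 0.05 0.055 mean [0.4608 0.1978] rect ((460.8662109375, 197.2037811279297), (15.251787185668945, 20.832805633544922), 1.0826795101165771) ang -96.5 depthmean [0.4608 0.1962 0.0598]
top blue [  0   3 560  13 805] [ 0.955  0.004 -0.004] [[0.9419, 0.5341], [0.9458, 0.5343], [0.9447, -0.5232], [0.9408, -0.5229]]
top blue [271 121  15  15 170] [0.7   0.004 0.061] 
top blue [155 157  11  30 242] [0.63  0.221 0.003] 
top blue [ 146  159   51  134 2716] [0.509 0.177 0.003] [[0.415, 0.2323], [0.657, 0.2254], [0.6524, 0.1482], [0.4107, 0.1575]]
top blue [150 197   9  52 287] [0.537 0.227 0.003] 
top blue [285 292  15  16 189] [ 0.406 -0.0
[... 679 characters left out ...]
249  20  23 267] z 0.077 0.098 mean [ 0.54   -0.2033] rect ((540.2094116210938, -203.1177520751953), (9.374625205993652, 37.10484313964844), 32.226287841796875) ang -56.56 depthmean [ 0.5393 -0.2032  0.0961]
scene blue [549   9  11  11  77] [0.146 0.958 0.094] 
scene blue [ 321  178   80  103 2062] [0.544 0.172 0.004] [[0.4229, 0.1473], [0.4007, 0.2093], [0.6613, 0.1934], [0.6734, 0.1414]]
scene blue [223 182  16  16 210] [ 0.41  -0.03   0.061] 
scene blue [309 303  20  22 351] [ 0.705 -0.001  0.061] 
bench z [ 0.40335558 -0.13160923  0.00040813]
[0.05171695 0.05404718 0.05647723]
0.445 0.21 0.21 0.052
0.46 0.21 0.211 0.053
0.655 0.211 0.215 0.054
0.67 0.21 0.218 0.054
0.685 0.21 0.214 0.054
```

apply_moves --steps '[[[-0.18,-0.037,0.05],[0,0,0],1],[[-0.18,-0.037,0.05],[0,0,0],1],[[-0.18,-0.037,0.05],[0,0,0],1],[[-0.18,-0.037,0.05],[0,0,0],1],[[-0.18,-0.037,0.05],[0,0,0],1],[[-0.18,-0.037,0.05],[0,0,0],1],[[-0.18,-0.037,0.05],[0,0,0],1],[[-0.18,-0.037,0.05],[0,0,0],1]]'

```text
clock: 0.77
eef_pos: [0.4538, 0.267, 0.1674]
tool_rot: [0.226, 0.974, -0.0, -0.0]
ft_force: [-0.2, 0.6, -0.3]
grip_width: 0.0854
grasp_force: 0.0
```

Run:
```python
from h import *
a=np.load('pics/top0.npz'); im,d=a['im'],a['d']; hsv=cv2.cvtColor(im,cv2.COLOR_RGB2HSV); H,S,V=cv2.split(hsv)
m=(H>8)&(H<32)&(S>90)&(V>40); m[:, :340]=0
c,l,s,ce=cv2.connectedComponentsWithStats(m.astype(np.uint8))
P=pts('top',d)
for i in range(1,c):
    if s[i,4]<10: continue
    sel=np.argwhere(l==i)[:,::-1]; z=P[l==i][:,2]
    for zt in(.097,.09):
        g=np.array([ray('top',*p,zt)[:2] for p in sel]); w=np.linalg.svd(g-g.mean(0),full_matrices=False)[2][0]
        print(s[i],z.min(),z.max(),g.mean(0).round(4),cv2.minAreaRect((g*1000).astype(np.float32)),np.degrees(np.arctan2(w[1],w[0])))
m=((H>108)&(H<130)&(S>140)&(V>40)).astype(np.uint8); m[:,:140]=0;m[:,205:]=0;m[:150]=0
m=cv2.morphologyEx(m,cv2.MORPH_CLOSE,np.ones((3,3),np.uint8)); r=cv2.minAreaRect(np.argwhere(m>0)[:,::-1].astype(np.float32))
b=np.array([ray('top',*p,0.003)[:2] for p in cv2.boxPoints(r)]); print(b.round(4),b.mean(0))
o=bot.get_obs(); q=R.from_quat(o['tool_rot']).as_matrix(); print(o['eef_pos'],np.degrees(np.arctan2(q[1,0],q[0,0])),o['joint_pos'])
```

```text
[391 216  20  13 111] 0.07445278777973038 0.09935427862209877 [ 0.5366 -0.1973] ((536.9957275390625, -199.32852172851562), (14.503543853759766, 34.3583869934082), 14.046908378601074) 120.21137344215167
[391 216  20  13 111] 0.07445278777973038 0.09935427862209877 [ 0.5372 -0.1991] ((537.605712890625, -201.11817932128906), (14.632774353027344, 34.664432525634766), 14.046834945678711) 120.21137344215161
[[0.4141 0.2361]
 [0.66   0.2291]
 [0.6554 0.1506]
 [0.4098 0.16  ]] [0.53483465 0.19392841]
[0.45377841 0.26703679 0.16743596] 153.82776801087553 [ 5.31851104e-01  3.41691163e-01 -7.23642614e-02  1.15756385e+00
  9.23904549e-05  9.88642518e-01]
```

apply_moves --steps '[[[-0.1435,-0.031,0.03],[0,0,0],1],[[-0.1435,-0.031,0.03],[0,0,0],1],[[-0.1435,-0.031,0.03],[0,0,0],1],[[-0.1435,-0.031,0.03],[0,0,0],1],[[0,0,0.03],[0,0,-0.0336],1],[[0,0,0.03],[0,0,-0.0336],1],[[0,0,0.03],[0,0,-0.0336],1],[[0,0,0.03],[0,0,-0.0336],1]]'

```text
clock: 1.43
eef_pos: [0.5447, 0.1951, 0.1192]
tool_rot: [0.015, 1.0, -0.0, -0.001]
ft_force: [-0.4, 0.8, -0.1]
grip_width: 0.0853
grasp_force: 0.0
```

Run:
```python
from h import *
o=bot.get_obs(); q=R.from_quat(o['tool_rot']).as_matrix(); print(o['eef_pos'],np.degrees(np.arctan2(q[1,0],q[0,0])),o['ft_force'],o['ft_torque'])
a=np.load('pics/top0.npz'); im=a['im']; P=pts('top',a['d'])
print(P[141,[171,180,162]].round(3), P[150:185:8,171].round(3))
g=cv2.resize(im[100:300,120:220,::-1],None,fx=3,fy=3,interpolation=cv2.INTER_CUBIC)
s=cv2.resize(np.load('pics/scene0.npz')['im'][225:310,70:170,::-1],None,fx=5,fy=5,interpolation=cv2.INTER_CUBIC)
t=cv2.resize(im[190:260,360:440,::-1],None,fx=5,fy=5,interpolation=cv2.INTER_CUBIC)
W=np.zeros((600,800,3),np.uint8); W[:,:300]=g; W[:300,300:]=cv2.resize(s,(500,300+125))[:300]; W[300:,300:700]=t[:300]; cv2.imwrite('pics/crop.png',W)
```

```text
[0.54473279 0.1950845  0.11919705] 178.26784150744678 [-0.42580249  0.8485457  -0.13113412] [ 0.02744649 -0.04620674  0.00561398]
[[0.675 0.19  0.057]
 [0.469 0.002 0.883]
 [0.676 0.207 0.053]] [[0.659 0.19  0.056]
 [0.647 0.191 0.05 ]
 [0.633 0.19  0.048]
 [0.618 0.19  0.049]
 [0.604 0.189 0.049]]
```

View pics/crop.png

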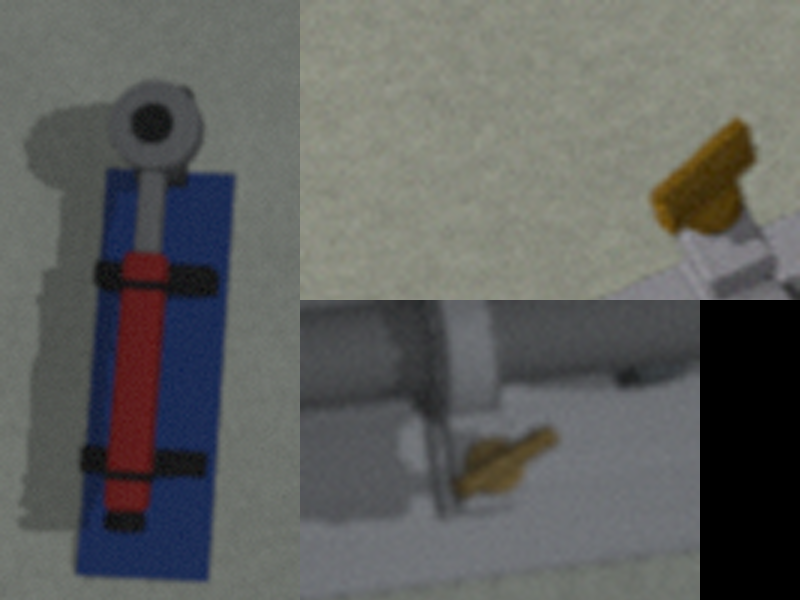

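The crop shows the head centre at about (155,126) in the left panel. Red runs from row 253 to 512, and both the wing and its round hub are visible in the brass. I'll triangulate the head and the wing's ends across both views.

Run:
```python
from h import *
def tri(a,b):
    A=[];B=[]
    for n,(u,v) in(('top',a),('scene',b)):
        o=ray(n,u,v,1.); p=ray(n,u,v,0.); r=(p-o)/np.linalg.norm(p-o); M=np.eye(3)-np.outer(r,r); A.append(M);B.append(M@o)
    x=np.linalg.lstsq(np.vstack(A),np.hstack(B),rcond=None)[0]; return x.round(4),[np.linalg.norm(M@x-b).round(4) for M,b in zip(A,B)]
s=.7
print('head ring',tri((120+155/3,100+126/3),(593*s,377*s)))
print('hole',tri((120+152/3,100+123/3),(594*s,374*s)))
# wing end points: top crop at (300,300) x5 from (360,190); scene crop x5 from (70,225)
T=lambda x,y:(360+(x-300)/5,190+(y-300)/5); S=lambda x,y:(70+(x-300)/5,225+y/5)
print('wingR/L',tri(T(555,434),S(740,122)),tri(T(460,488),S(655,190)))
for n,p in (('top',T(555,434)),('top',T(460,488)),('scene',S(740,122)),('scene',S(655,192))): print(n,ray(n,*p,.097))
a=np.load('pics/top0.npz');P=pts('top',a['d']); print('head depth',np.median(P[130:138,164:178,2]),np.median(P[146:152,164:178,2]),'handle',np.median(P[200:250,162:166,2]))
for n,(u,v) in(('top',(171.7,142)),('scene',(415,264))): print(n,ray(n,u,v,.056),ray(n,u,v,.07))
```

```text
head ring (array([0.675 , 0.1898, 0.0489]), [np.float64(0.0011), np.float64(0.0011)])
hole (array([0.6752, 0.19  , 0.0545]), [np.float64(0.0014), np.float64(0.0014)])
wingR/L (array([ 0.5468, -0.1992,  0.124 ]), [np.float64(0.01), np.float64(0.01)]) (array([ 0.5268, -0.2048,  0.0687]), [np.float64(0.013), np.float64(0.013)])
top [ 0.546308   -0.21643563  0.097     ]
top [ 0.52803475 -0.18524724  0.097     ]
scene [ 0.52880468 -0.18803287  0.097     ]
scene [ 0.54542254 -0.21800983  0.097     ]
head depth 0.055164830921568236 0.05437814464828797 handle 0.05301389951857144
top [0.67378562 0.18910428 0.056     ] [0.67031008 0.18592924 0.07      ]
scene [0.67901658 0.18386677 0.056     ] [0.68720189 0.17494882 0.07      ]
```

apply_moves --steps '[[[-0.05,-0.004,0.055],[0,0,0],1],[[0,0,0.055],[0,0,0.002],1],[[0,0,0.055],[0,0,0],1],[[0,0,0.055],[0,0,0],1],[[0,0,0.055],[0,0,0],1],[[0,0,0.055],[0,0,0],1],[[0,0,0.045],[0,0,0],1],[[0,0,0],[0,0,0],1]]'

```text
clock: 2.1
eef_pos: [0.5531, 0.194, 0.0427]
tool_rot: [0.02, 1.0, -0.001, -0.002]
ft_force: [-1.4, -0.0, -0.3]
grip_width: 0.0851
grasp_force: 0.0
```

apply_moves --steps '[[[0,0,0],[0,0,0],0.25],[[0,0,0],[0,0,0],0.0],[[0,0,0],[0,0,0],0],[[0,0,0],[0,0,0],0],[[0,0,0],[0,0,0],0],[[0,0,0],[0,0,0],0],[[0,0,0],[0,0,0],0],[[0,0,0],[0,0,0],0]]'

```text
clock: 2.77
eef_pos: [0.5556, 0.1949, 0.0463]
tool_rot: [0.02, 1.0, 0.0, 0.001]
ft_force: [0.3, 0.4, 4.1]
grip_width: 0.0233
grasp_force: 59.9
```

```bash
cat >> h.py <<'E'
def st():
    o=bot.get_obs(); q=R.from_quat(o['tool_rot']).as_matrix(); psi=np.degrees(np.arctan2(q[1,0],q[0,0]))
    print('t',o['clock'],o['eef_pos'].round(4),'psi',psi.round(2),'zax',q[:,2].round(3),'F',o['ft_force'].round(2),'T',o['ft_torque'].round(3),'w',round(o['grip_width'],4),'g',o['grasp_force'],'q',o['joint_pos'].round(2))
    return o,psi
E
python3 -c "from h import *;st()"
```

```text
t 2.7667 [0.5556 0.1949 0.0463] psi 177.66 zax [ 0.002  0.001 -1.   ] F [0.26 0.4  4.1 ] T [ 0.103  0.043 -0.004] w 0.0233 g 59.940093755722046 q [ 0.34  0.57 -0.05  0.95  0.    0.38]
```

apply_moves --steps '[[[0,0,-0.03],[0,0,0],0],[[0,0,-0.05],[0,0,0],0],[[0,0,-0.1],[0,0,0],0],[[0,0,-0.12],[0,0,0],0],[[0,0,-0.12],[0,0,0],0],[[0,0,-0.1],[0,0,0],0],[[0,0,-0.08],[0,0,0],0],[[0,0,-0.03],[0,0,0],0]]'

```text
clock: 3.43
eef_pos: [0.5558, 0.1947, 0.1742]
tool_rot: [0.02, 1.0, 0.001, 0.002]
ft_force: [-0.3, 1.9, -2.8]
grip_width: 0.0228
grasp_force: 59.1
```

```bash
cat >> h.py <<'E'
def plan(xy,psi1,n):
    o,psi=st(); d=(psi1-psi+180)%360-180; k=np.exp(1j*np.radians(psi+d/n*np.arange(n))).sum()
    D=np.array(xy)-o['eef_pos'][:2]; s=complex(*D)/k   # s in frame x, world-left y -> tool y = -imag
    print('row shift x,y',round(s.real/.2,4),round(-s.imag/.2,4),'turn z',round(-d/n/180,5),'n',n)
E
python3 - <<'E'
from h import *
plan((.477,-.1009),121,12)
im,d=camera('scene'); cv2.imwrite('pics/s1.png',cv2.resize(im[:,:,::-1],(800,600)))
E
```

```text
t 3.4333 [0.5558 0.1947 0.1742] psi 177.65 zax [ 0.003  0.001 -1.   ] F [-0.29  1.92 -2.81] T [ 0.015 -0.019  0.018] w 0.0228 g 59.14413034915924 q [ 0.34  0.45  0.11  1.23 -0.    0.38]
row shift x,y -0.0307 -0.1292 turn z 0.02623 n 12
```

View pics/s1.png

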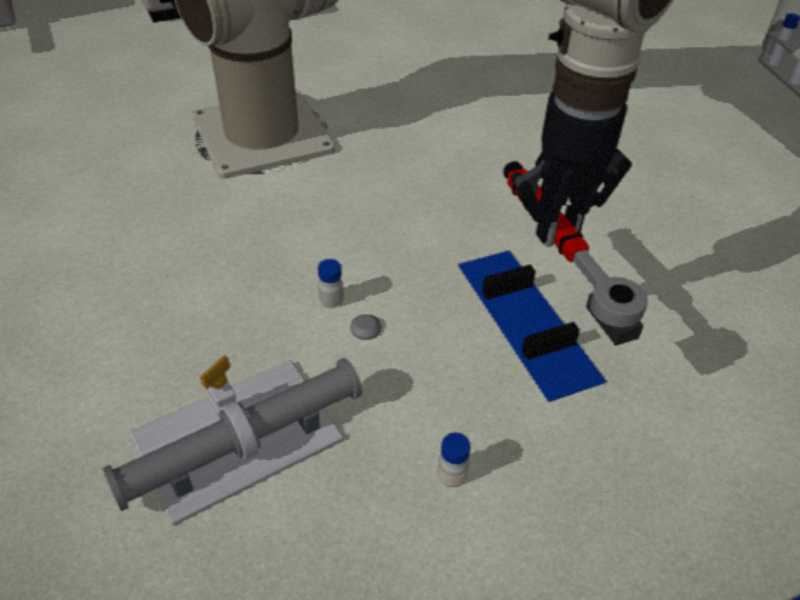

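The wrench is held level, with its head at about (620,295), and both bars of the rest are clear.

apply_moves --steps '[[[-0.0307,-0.1292,0],[0,0,0.02623],0],[[-0.0307,-0.1292,0],[0,0,0.02623],0],[[-0.0307,-0.1292,0],[0,0,0.02623],0],[[-0.0307,-0.1292,0],[0,0,0.02623],0],[[-0.0307,-0.1292,0],[0,0,0.02623],0],[[-0.0307,-0.1292,0],[0,0,0.02623],0],[[-0.0307,-0.1292,0],[0,0,0.02623],0],[[-0.0307,-0.1292,0],[0,0,0.02623],0]]'

```text
clock: 4.15
eef_pos: [0.5337, -0.0146, 0.1696]
tool_rot: [0.345, 0.939, -0.001, -0.001]
ft_force: [-0.1, -0.3, -2.9]
grip_width: 0.0228
grasp_force: 59.4
```

apply_moves --steps '[[[-0.0307,-0.1292,0],[0,0,0.02623],0],[[-0.0307,-0.1292,0],[0,0,0.02623],0],[[-0.0307,-0.1292,0],[0,0,0.02623],0],[[-0.0307,-0.1292,0],[0,0,0.02623],0],[[0,0,0.04],[0,0,0],0],[[0,0,0.04],[0,0,0],0],[[0,0,0],[0,0,0],0],[[0,0,0],[0,0,0],0]]'

```text
clock: 4.82
eef_pos: [0.4755, -0.1004, 0.154]
tool_rot: [0.492, 0.871, -0.0, -0.001]
ft_force: [0.3, -0.4, -3.7]
grip_width: 0.0231
grasp_force: 59.6
```

Run:
```python
from h import *
o,psi=st(); W=np.zeros((600,800,3),np.uint8)
t,dt=camera('top'); s,ds=camera('scene'); np.savez('pics/n1.npz',t=t,s=s,dt=dt,ds=ds)
W[:300,:400]=cv2.resize(t[170:245,340:440,::-1],(400,300),interpolation=cv2.INTER_CUBIC)
W[:,400:]=cv2.resize(s[150:330,100:220,::-1],(400,600),interpolation=cv2.INTER_CUBIC)
cv2.imwrite('pics/c2.png',W)
```

```text
t 4.8167 [ 0.4755 -0.1004  0.154 ] psi 121.07 zax [-0.003  0.001 -1.   ] F [ 0.27 -0.42 -3.66] T [ 0.064  0.022 -0.016] w 0.0231 g 59.591567516326904 q [-0.21  0.28 -0.2   1.1   0.    0.82]
```

View pics/c2.png

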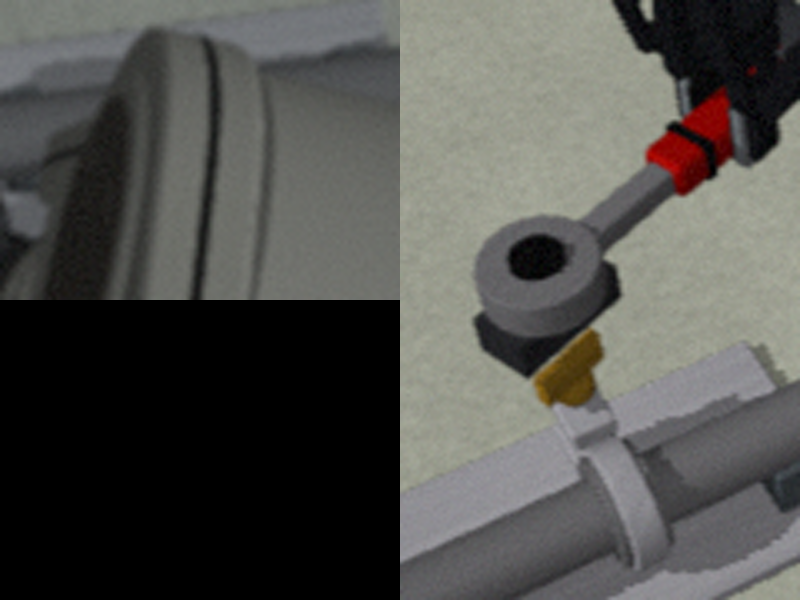

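The scene crop shows the head's hole at about (538,257) in the crop, the socket right above the brass wing, and the slot direction matching the wing. The arm hides the nut from the top camera.

Run:
```python
from h import *
a=np.load('pics/n1.npz'); s=a['s']; P=pts('scene',a['ds'])
S=lambda x,y:(100+(x-400)/3.3333,150+y/3.3333)
u,v=S(540,262); print('head z',np.median(P[220:226,125:132,2]),np.median(P[int(v)+7:int(v)+10,int(u)-6:int(u)+6,2]))
for z in(.16,.163,.166): print('hole',z,ray('scene',*S(538,257),z)[:2],'ring',ray('scene',*S(541,264),z)[:2])
hsv=cv2.cvtColor(s,cv2.COLOR_RGB2HSV)
m=(hsv[...,0]>10)&(hsv[...,0]<28)&(hsv[...,1]>130)&(hsv[...,2]>50); print(m[200:300,100:200].sum())
# wing corner points in this crop on the top edge
for p in((535,383),(597,332),(603,345)): print('wing',ray('scene',*S(*p),.097)[:2])
# handle direction: red mask near
r=((hsv[...,0]<6)|(hsv[...,0]>174))&(hsv[...,1]>150); q=P[r]; q=q[q[:,2]>.12]; print('red z',np.percentile(q[:,2],[5,50,95]),q.mean(0))
```

```text
head z 0.16268845239334956 0.1629718199499564
hole 0.16 [ 0.53448156 -0.20417447] ring [ 0.53888302 -0.20395188]
hole 0.163 [ 0.53733953 -0.2043554 ] ring [ 0.54171732 -0.20413401]
hole 0.166 [ 0.54019749 -0.20453634] ring [ 0.54455162 -0.20431614]
267
wing [ 0.54790354 -0.21934825]
wing [ 0.52982571 -0.18660249]
wing [ 0.53827997 -0.1860714 ]
red z [0.14968924 0.16142763 0.16428097] [ 0.47506251 -0.08939227  0.16277589]
```

apply_moves --steps '[[[0,0.01,0.03],[0,0,0.0055],0],[[0,0,0.03],[0,0,0],0],[[0,0,0.025],[0,0,0],0],[[0,0,0.02],[0,0,0],0],[[0,0,0.015],[0,0,0],0],[[0,0,0.015],[0,0,0],0],[[0,0,0.015],[0,0,0],0],[[0,0,0],[0,0,0],0]]'

```text
clock: 5.58
eef_pos: [0.4777, -0.1001, 0.1248]
tool_rot: [0.5, 0.866, 0.0, -0.0]
ft_force: [0.9, -0.9, -3.2]
grip_width: 0.0228
grasp_force: 59.7
```

```bash
python3 -c "from h import *;st()"
```

```text
t 5.5833 [ 0.4777 -0.1001  0.1248] psi 120.02 zax [-0.  0. -1.] F [ 0.85 -0.89 -3.19] T [ 0.081 -0.105  0.019] w 0.0228 g 59.73095655441284 q [-0.21  0.31 -0.24  1.02  0.    0.84]
```

apply_moves --steps '[[[0,0,0.012],[0,0,0],0],[[0,0,0.012],[0,0,0],0],[[0,0,0.01],[0,0,0],0],[[0,0,0.008],[0,0,0],0],[[0,0,0.005],[0,0,0],0],[[0,0,0.005],[0,0,0],0],[[0,0,0],[0,0,0],0],[[0,0,0],[0,0,0],0]]'

```text
clock: 6.25
eef_pos: [0.478, -0.1001, 0.1151]
tool_rot: [0.5, 0.866, 0.0, 0.0]
ft_force: [1.0, 0.6, -2.6]
grip_width: 0.0227
grasp_force: 59.9
```

```bash
python3 -c "from h import *;st()"
```

```text
t 6.25 [ 0.478  -0.1001  0.1151] psi 120.02 zax [ 0. -0. -1.] F [ 0.95  0.58 -2.64] T [ 0.066 -0.138  0.184] w 0.0227 g 59.91728961467743 q [-0.21  0.32 -0.25  1.   -0.    0.84]
```

apply_moves --steps '[[[0,0,0.005],[0,0,0],0],[[0,0,0.005],[0,0,0],0],[[0,0,0.005],[0,0,0],0],[[0,0,0],[0,0,0],0],[[0,0,0],[0,0,0],0],[[0,0,0],[0,0,0],0],[[0,0,0],[0,0,0],0],[[0,0,0],[0,0,0],0]]'

```text
clock: 6.92
eef_pos: [0.4781, -0.0999, 0.1125]
tool_rot: [0.5, 0.866, 0.0, 0.0]
ft_force: [-2.4, 3.2, 5.7]
grip_width: 0.0227
grasp_force: 60.9
```

```bash
python3 -c "from h import *;st()"
```

```text
t 6.9167 [ 0.4781 -0.0999  0.1125] psi 120.03 zax [ 0.001  0.    -1.   ] F [-2.42  3.24  5.71] T [0.153 0.069 0.051] w 0.0227 g 60.93950271606445 q [-0.21  0.32 -0.26  0.99  0.    0.84]
```

apply_moves --steps '[[[-0.0001,0.0104,0],[0,0,0.00556],0],[[-0.0001,0.0104,0],[0,0,0.00556],0],[[-0.0001,0.0104,0],[0,0,0.00556],0],[[-0.0001,0.0104,0],[0,0,0.00556],0],[[-0.0001,0.0104,0],[0,0,0.00556],0],[[-0.0001,0.0104,0],[0,0,0.00556],0],[[0,0,0],[0,0,0],0],[[0,0,0],[0,0,0],0]]'

```text
clock: 7.58
eef_pos: [0.4891, -0.0942, 0.1125]
tool_rot: [0.544, 0.839, 0.0, 0.0]
ft_force: [-2.3, 3.5, 5.4]
grip_width: 0.023
grasp_force: 61.0
```

```bash
cat >> h.py <<'E'
def nut():
    o,psi=st(); p=np.radians(psi); x=np.array([np.cos(p),np.sin(p)]); y=np.array([np.sin(p),-np.cos(p)])
    F=o['ft_force'][:2]; print('psi',psi.round(2),'rad',(F@x).round(2),'tan',(F@y).round(2),'M',(o['ft_torque'][2]-.1185*(F@y)).round(3),'axis',(o['eef_pos'][:2]-.1185*x).round(4))
E
python3 -c "from h import *;nut()"
```

```text
t 7.5833 [ 0.4891 -0.0942  0.1125] psi 114.02 zax [ 0.001  0.    -1.   ] F [-2.29  3.54  5.45] T [0.081 0.152 0.029] w 0.023 g 61.00075721740723 q [-0.19  0.34 -0.23  1.    0.    0.96]
psi 114.02 rad 4.16 tan -0.65 M 0.106 axis [ 0.5374 -0.2024]
```

apply_moves --steps '[[[-0.0001,0.0104,0],[0,0,0.00556],0],[[-0.0001,0.0104,0],[0,0,0.00556],0],[[-0.0001,0.0104,0],[0,0,0.00556],0],[[-0.0001,0.0104,0],[0,0,0.00556],0],[[-0.0001,0.0104,0],[0,0,0.00556],0],[[0,0,0],[0,0,0],0],[[0,0,0],[0,0,0],0],[[0,0,0],[0,0,0],0]]'

```text
clock: 8.25
eef_pos: [0.499, -0.0902, 0.1125]
tool_rot: [0.58, 0.814, 0.0, 0.0]
ft_force: [-1.4, 4.9, 5.3]
grip_width: 0.0229
grasp_force: 61.0
```

```bash
python3 -c "from h import *;nut()"
```

```text
t 8.25 [ 0.499  -0.0902  0.1125] psi 109.05 zax [ 0.001  0.    -1.   ] F [-1.37  4.9   5.31] T [0.149 0.008 0.209] w 0.0229 g 60.953582525253296 q [-0.18  0.36 -0.21  1.01  0.    1.06]
psi 109.05 rad 5.08 tan 0.31 M 0.172 axis [ 0.5376 -0.2022]
```

apply_moves --steps '[[[-0.0001,0.0104,0],[0,0,0.00556],0],[[-0.0001,0.0104,0],[0,0,0.00556],0],[[-0.0001,0.0104,0],[0,0,0.00556],0],[[-0.0001,0.0104,0],[0,0,0.00556],0],[[0,0,0],[0,0,0],0],[[0,0,0],[0,0,0],0],[[0,0,0],[0,0,0],0],[[0,0,0],[0,0,0],0]]'

```text
clock: 8.92
eef_pos: [0.5066, -0.0877, 0.112]
tool_rot: [0.609, 0.793, 0.0, -0.0]
ft_force: [-2.4, 5.4, 5.1]
grip_width: 0.023
grasp_force: 60.9
```

```bash
python3 -c "from h import *;nut()"
```

```text
t 8.9167 [ 0.5066 -0.0877  0.112 ] psi 104.99 zax [-0.     0.001 -1.   ] F [-2.41  5.41  5.1 ] T [0.399 0.24  0.199] w 0.023 g 60.93956708908081 q [-0.17  0.37 -0.19  1.01  0.    1.14]
psi 104.99 rad 5.85 tan -0.92 M 0.309 axis [ 0.5372 -0.2022]
```

apply_moves --steps '[[[0,0.0031,0],[0,0,0.00167],0],[[0,0.0031,0],[0,0,0.00167],0],[[0,0.0031,0],[0,0,0.00167],0],[[0,0.0031,0],[0,0,0.00167],0],[[0,0.0031,0],[0,0,0.00167],0],[[0,0.0031,0],[0,0,0.00167],0],[[0,0.0031,0],[0,0,0.00167],0],[[0,0.0031,0],[0,0,0.00167],0]]'

```text
clock: 9.58
eef_pos: [0.5113, -0.0865, 0.1119]
tool_rot: [0.625, 0.78, 0.0, -0.0]
ft_force: [-2.3, 5.1, 4.9]
grip_width: 0.0231
grasp_force: 60.9
```

```bash
python3 -c "from h import *;nut()"
```

```text
t 9.5833 [ 0.5113 -0.0865  0.1119] psi 102.59 zax [-0.001  0.001 -1.   ] F [-2.29  5.08  4.88] T [0.375 0.329 0.383] w 0.0231 g 60.9404718875885 q [-0.17  0.38 -0.18  1.02  0.    1.18]
psi 102.59 rad 5.46 tan -1.13 M 0.517 axis [ 0.5371 -0.2022]
```

apply_moves --steps '[[[0,0.0031,0],[0,0,0.00167],0],[[0,0.0031,0],[0,0,0.00167],0],[[0,0.0031,0],[0,0,0.00167],0],[[0,0.0031,0],[0,0,0.00167],0],[[0,0.0031,0],[0,0,0.00167],0],[[0,0.0031,0],[0,0,0.00167],0],[[0,0.0031,0],[0,0,0.00167],0],[[0,0.0031,0],[0,0,0.00167],0]]'

```text
clock: 10.25
eef_pos: [0.5161, -0.0855, 0.1119]
tool_rot: [0.642, 0.767, 0.0, -0.0]
ft_force: [-2.4, 4.9, 4.5]
grip_width: 0.023
grasp_force: 60.9
```

```bash
python3 -c "from h import *;nut()"
```

```text
t 10.25 [ 0.5161 -0.0855  0.1119] psi 100.18 zax [-0.001  0.001 -1.   ] F [-2.4   4.89  4.54] T [0.373 0.427 0.454] w 0.023 g 60.946866273880005 q [-0.16  0.39 -0.16  1.02  0.    1.23]
psi 100.18 rad 5.24 tan -1.5 M 0.631 axis [ 0.537  -0.2022]
```

apply_moves --steps '[[[0,0.0031,0],[0,0,0.00167],0],[[0,0.0031,0],[0,0,0.00167],0],[[0,0.0031,0],[0,0,0.00167],0],[[0,0.0031,0],[0,0,0.00167],0],[[0,0.0031,0],[0,0,0.00167],0],[[0,0.0031,0],[0,0,0.00167],0],[[0,0.0031,0],[0,0,0.00167],0],[[0,0.0031,0],[0,0,0.00167],0]]'

```text
clock: 10.92
eef_pos: [0.521, -0.0847, 0.1119]
tool_rot: [0.657, 0.753, 0.0, -0.0]
ft_force: [-3.0, 5.5, 5.3]
grip_width: 0.0229
grasp_force: 61.0
```

```bash
python3 -c "from h import *;nut()"
```

```text
t 10.9167 [ 0.521  -0.0847  0.1119] psi 97.79 zax [-0.001  0.001 -1.   ] F [-3.04  5.46  5.27] T [0.372 0.386 0.415] w 0.0229 g 60.968098640441895 q [-0.16  0.39 -0.15  1.03  0.    1.27]
psi 97.79 rad 5.82 tan -2.27 M 0.684 axis [ 0.537  -0.2021]
```

apply_moves --steps '[[[0,0.0031,0],[0,0,0.00167],0],[[0,0.0031,0],[0,0,0.00167],0],[[0,0.0031,0],[0,0,0.00167],0],[[0,0.0031,0],[0,0,0.00167],0],[[0,0.0031,0],[0,0,0.00167],0],[[0,0.0031,0],[0,0,0.00167],0],[[0,0.0031,0],[0,0,0.00167],0],[[0,0.0031,0],[0,0,0.00167],0]]'

```text
clock: 11.58
eef_pos: [0.5259, -0.0841, 0.1119]
tool_rot: [0.673, 0.74, -0.0, -0.0]
ft_force: [-1.3, 6.3, 4.7]
grip_width: 0.0229
grasp_force: 61.0
```

```bash
python3 -c "from h import *;nut()"
```

```text
t 11.5833 [ 0.5259 -0.0841  0.1119] psi 95.39 zax [-0.001  0.001 -1.   ] F [-1.34  6.26  4.71] T [0.369 0.445 0.412] w 0.0229 g 60.9710419178009 q [-0.16  0.4  -0.14  1.03  0.    1.32]
psi 95.39 rad 6.36 tan -0.75 M 0.501 axis [ 0.537  -0.2021]
```

apply_moves --steps '[[[0,0,0],[0,0,0],0],[[0,0,0],[0,0,0],0],[[0,0.0016,0],[0,0,0.00083],0],[[0,0.0016,0],[0,0,0.00083],0],[[0,0.0016,0],[0,0,0.00083],0],[[0,0.0016,0],[0,0,0.00083],0],[[0,0.0016,0],[0,0,0.00083],0],[[0,0.0016,0],[0,0,0.00083],0]]'

```text
clock: 12.25
eef_pos: [0.5277, -0.0839, 0.1119]
tool_rot: [0.679, 0.734, -0.0, -0.001]
ft_force: [-3.5, 5.1, 4.8]
grip_width: 0.0227
grasp_force: 61.0
```

Run:
```python
from h import *
nut()
for i in range(3): camera('scene'); nut()
```

```text
t 12.25 [ 0.5277 -0.0839  0.1119] psi 94.49 zax [-0.001  0.001 -1.   ] F [-3.51  5.08  4.78] T [0.352 0.466 0.445] w 0.0227 g 60.97903668880463 q [-0.16  0.41 -0.13  1.03  0.    1.33]
psi 94.49 rad 5.34 tan -3.1 M 0.812 axis [ 0.537  -0.2021]
t 12.3 [ 0.5277 -0.0839  0.1118] psi 94.49 zax [-0.001  0.001 -1.   ] F [-2.48  4.83  4.92] T [0.385 0.448 0.409] w 0.0231 g 60.977457761764526 q [-0.16  0.41 -0.13  1.03  0.    1.33]
psi 94.49 rad 5.01 tan -2.09 M 0.658 axis [ 0.537 -0.202]
t 12.35 [ 0.5277 -0.0839  0.1119] psi 94.49 zax [-0.001  0.001 -1.   ] F [-2.47  5.17  5.96] T [0.391 0.405 0.434] w 0.023 g 60.981338024139404 q [-0.16  0.41 -0.13  1.03  0.    1.33]
psi 94.49 rad 5.35 tan -2.05 M 0.678 axis [ 0.537  -0.2021]
t 12.4 [ 0.5277 -0.0839  0.1118] psi 94.5 zax [-0.001  0.001 -1.   ] F [-1.82  5.22  4.91] T [0.36  0.43  0.385] w 0.0232 g 60.98047971725464 q [-0.16  0.41 -0.13  1.03  0.    1.33]
psi 94.5 rad 5.34 tan -1.41 M 0.551 axis [ 0.537  -0.2021]
```

apply_moves --steps '[[[0,0.0026,0],[0,0,0.00139],0],[[0,0.0026,0],[0,0,0.00139],0],[[0,0.0026,0],[0,0,0.00139],0],[[0,0.0026,0],[0,0,0.00139],0],[[0,0.0026,0],[0,0,0.00139],0],[[0,0.0026,0],[0,0,0.00139],0],[[0,0.0026,0],[0,0,0.00139],0],[[0,0.0026,0],[0,0,0.00139],0]]'

```text
clock: 13.07
eef_pos: [0.5318, -0.0836, 0.1118]
tool_rot: [0.692, 0.722, -0.0, -0.001]
ft_force: [-2.7, 4.9, 5.6]
grip_width: 0.0232
grasp_force: 61.0
```

```bash
cat >> h.py <<'E'
def nutm(n=6):
    L=[]
    for i in range(n):
        if i: camera('scene')
        o=bot.get_obs(); q=R.from_quat(o['tool_rot']).as_matrix(); x,y=q[:2,0],q[:2,1]; F=o['ft_force'][:2]
        L.append([F@x,F@y,o['ft_torque'][2],o['ft_torque'][2]-.1185*(F@y)])
    L=np.array(L); print('psi',np.degrees(np.arctan2(x[1],x[0])).round(2),'z',o['eef_pos'][2].round(4),'Fz',o['ft_force'][2].round(1),'first M',L[0,3].round(3),'mean rad,tan,Tz,M',L[1:].mean(0).round(3))
E
python3 -c "from h import *;nutm()"
```

```text
psi 92.5 z 0.1119 Fz 4.1 first M 0.795 mean rad,tan,Tz,M [ 4.888 -1.93   0.425  0.654]
```

apply_moves --steps '[[[0,0.0026,0],[0,0,0.00139],0],[[0,0.0026,0],[0,0,0.00139],0],[[0,0.0026,0],[0,0,0.00139],0],[[0,0.0026,0],[0,0,0.00139],0],[[0,0.0026,0],[0,0,0.00139],0],[[0,0.0026,0],[0,0,0.00139],0],[[0,0.0026,0],[0,0,0.00139],0],[[0,0.0026,0],[0,0,0.00139],0]]'

```text
clock: 13.98
eef_pos: [0.5359, -0.0835, 0.1118]
tool_rot: [0.704, 0.71, -0.0, -0.001]
ft_force: [-1.9, 5.5, 5.5]
grip_width: 0.0227
grasp_force: 61.0
```

```bash
python3 -c "from h import *;nutm()"
```

```text
psi 90.5 z 0.1118 Fz 5.7 first M 0.627 mean rad,tan,Tz,M [ 4.557 -2.593  0.373  0.68 ]
```

apply_moves --steps '[[[0,0.0026,0],[0,0,0.00139],0],[[0,0.0026,0],[0,0,0.00139],0],[[0,0.0026,0],[0,0,0.00139],0],[[0,0.0026,0],[0,0,0.00139],0],[[0,0.0026,0],[0,0,0.00139],0],[[0,0.0026,0],[0,0,0.00139],0],[[0,0.0026,0],[0,0,0.00139],0],[[0,0.0026,0],[0,0,0.00139],0]]'

```text
clock: 14.9
eef_pos: [0.5401, -0.0835, 0.1118]
tool_rot: [0.716, 0.698, -0.0, -0.001]
ft_force: [-1.4, 4.7, 5.5]
grip_width: 0.0228
grasp_force: 61.0
```

```bash
python3 -c "from h import *;nutm()"
```

```text
psi 88.5 z 0.1118 Fz 5.3 first M 0.614 mean rad,tan,Tz,M [ 5.288 -2.29   0.418  0.69 ]
```

apply_moves --steps '[[[0,0.0026,0],[0,0,0.00139],0],[[0,0.0026,0],[0,0,0.00139],0],[[0,0.0026,0],[0,0,0.00139],0],[[0,0.0026,0],[0,0,0.00139],0],[[0,0.0026,0],[0,0,0.00139],0],[[0,0.0026,0],[0,0,0.00139],0],[[0,0.0026,0],[0,0,0.00139],0],[[0,0.0026,0],[0,0,0.00139],0]]'

```text
clock: 15.82
eef_pos: [0.5442, -0.0837, 0.1118]
tool_rot: [0.728, 0.685, -0.0, -0.001]
ft_force: [-3.1, 4.9, 4.9]
grip_width: 0.0228
grasp_force: 61.0
```

```bash
python3 -c "from h import *;nutm()"
```

```text
psi 86.5 z 0.1118 Fz 5.8 first M 0.838 mean rad,tan,Tz,M [ 4.922 -2.702  0.437  0.757]
```

apply_moves --steps '[[[0,0.0026,0],[0,0,0.00139],0],[[0,0.0026,0],[0,0,0.00139],0],[[0,0.0026,0],[0,0,0.00139],0],[[0,0.0026,0],[0,0,0.00139],0],[[0,0.0026,0],[0,0,0.00139],0],[[0,0.0026,0],[0,0,0.00139],0],[[0,0.0026,0],[0,0,0.00139],0],[[0,0.0026,0],[0,0,0.00139],0]]'

```text
clock: 16.73
eef_pos: [0.5483, -0.0839, 0.1118]
tool_rot: [0.74, 0.672, -0.0, -0.001]
ft_force: [-2.7, 5.2, 5.7]
grip_width: 0.0228
grasp_force: 61.0
```

```bash
python3 -c "from h import *;nutm()"
```

```text
psi 84.5 z 0.1118 Fz 5.2 first M 0.836 mean rad,tan,Tz,M [ 5.28  -3.117  0.454  0.824]
```

apply_moves --steps '[[[0,0.0016,0],[0,0,0.00083],0],[[0,0.0016,0],[0,0,0.00083],0],[[0,0.0016,0],[0,0,0.00083],0],[[0,0.0016,0],[0,0,0.00083],0],[[0,0.0016,0],[0,0,0.00083],0],[[0,0.0016,0],[0,0,0.00083],0],[[0,0.0016,0],[0,0,0.00083],0],[[0,0.0016,0],[0,0,0.00083],0]]'

```text
clock: 17.65
eef_pos: [0.5507, -0.0842, 0.1118]
tool_rot: [0.747, 0.665, -0.0, -0.001]
ft_force: [-3.7, 5.2, 5.1]
grip_width: 0.0232
grasp_force: 61.0
```

```bash
python3 -c "from h import *;nutm()"
```

```text
psi 83.31 z 0.1118 Fz 5.8 first M 0.985 mean rad,tan,Tz,M [ 4.844 -3.231  0.444  0.827]
```

apply_moves --steps '[[[0,0.0016,0],[0,0,0.00083],0],[[0,0.0016,0],[0,0,0.00083],0],[[0,0.0016,0],[0,0,0.00083],0],[[0,0.0016,0],[0,0,0.00083],0],[[0,0.0016,0],[0,0,0.00083],0],[[0,0.0016,0],[0,0,0.00083],0],[[0,0.0016,0],[0,0,0.00083],0],[[0,0.0016,0],[0,0,0.00083],0]]'

```text
clock: 18.57
eef_pos: [0.5532, -0.0845, 0.1117]
tool_rot: [0.754, 0.657, -0.0, -0.001]
ft_force: [-2.6, 4.4, 5.3]
grip_width: 0.0226
grasp_force: 61.0
```

```bash
python3 -c "from h import *;nutm()"
```

```text
psi 82.11 z 0.1118 Fz 5.3 first M 0.86 mean rad,tan,Tz,M [ 4.704 -3.445  0.438  0.846]
```

apply_moves --steps '[[[0,0.0016,0],[0,0,0.00083],0],[[0,0.0016,0],[0,0,0.00083],0],[[0,0.0016,0],[0,0,0.00083],0],[[0,0.0016,0],[0,0,0.00083],0],[[0,0.0016,0],[0,0,0.00083],0],[[0,0.0016,0],[0,0,0.00083],0],[[0,0.0016,0],[0,0,0.00083],0],[[0,0.0016,0],[0,0,0.00083],0]]'

```text
clock: 19.48
eef_pos: [0.5557, -0.0848, 0.1117]
tool_rot: [0.761, 0.649, -0.0, -0.001]
ft_force: [-2.7, 5.9, 4.6]
grip_width: 0.023
grasp_force: 61.0
```

```bash
python3 -c "from h import *;nutm()"
```

```text
psi 80.92 z 0.1117 Fz 6.0 first M 0.914 mean rad,tan,Tz,M [ 4.899 -3.595  0.424  0.85 ]
```

apply_moves --steps '[[[0,0.0021,0],[0,0,0.00111],0],[[0,0.0021,0],[0,0,0.00111],0],[[0,0.0021,0],[0,0,0.00111],0],[[0,0.0021,0],[0,0,0.00111],0],[[0,0.0021,0],[0,0,0.00111],0],[[0,0.0021,0],[0,0,0.00111],0],[[0,0.0021,0],[0,0,0.00111],0],[[0,0.0021,0],[0,0,0.00111],0]]'

```text
clock: 20.4
eef_pos: [0.5593, -0.0855, 0.1118]
tool_rot: [0.77, 0.638, -0.0, -0.001]
ft_force: [-1.8, 5.6, 4.9]
grip_width: 0.0229
grasp_force: 60.9
```

```bash
python3 -c "from h import *;nutm()"
```

```text
psi 79.28 z 0.1118 Fz 5.1 first M 0.567 mean rad,tan,Tz,M [ 4.673 -3.046  0.205  0.566]
```

Clear drop in torque (0.85 → 0.57), so the wrench has clicked. I'll stop tightening here and unload gently.

apply_moves --steps '[[[0,-0.0042,0],[0,0,-0.00222],0],[[0,-0.0042,0],[0,0,-0.00222],0],[[0,-0.0042,0],[0,0,-0.00222],0],[[0,-0.0042,0],[0,0,-0.00222],0],[[0,-0.0042,0],[0,0,-0.00222],0],[[0,-0.0042,0],[0,0,-0.00222],0],[[0,0,0],[0,0,0],0],[[0,0,0],[0,0,0],0]]'

```text
clock: 21.32
eef_pos: [0.5543, -0.0847, 0.1119]
tool_rot: [0.757, 0.654, -0.0, -0.001]
ft_force: [-1.8, 5.0, 4.5]
grip_width: 0.0229
grasp_force: 61.0
```

```bash
python3 -c "from h import *;nutm()"
```

```text
psi 81.68 z 0.1118 Fz 5.1 first M 0.532 mean rad,tan,Tz,M [ 4.842 -2.799  0.208  0.54 ]
```

apply_moves --steps '[[[0,-0.0035,0],[0,0,-0.00185],0],[[0,-0.0035,0],[0,0,-0.00185],0],[[0,-0.0035,0],[0,0,-0.00185],0],[[0,-0.0035,0],[0,0,-0.00185],0],[[0,-0.0035,0],[0,0,-0.00185],0],[[0,-0.0035,0],[0,0,-0.00185],0],[[0,0,0],[0,0,0],0],[[0,0,0],[0,0,0],0]]'

```text
clock: 22.23
eef_pos: [0.5508, -0.0844, 0.112]
tool_rot: [0.745, 0.667, 0.0, -0.0]
ft_force: [-0.9, 4.2, 4.0]
grip_width: 0.0233
grasp_force: 60.8
```

```bash
python3 -c "from h import *;nutm()"
```

```text
psi 83.61 z 0.112 Fz 4.0 first M 0.009 mean rad,tan,Tz,M [ 4.803 -1.619 -0.151  0.041]
```

apply_moves --steps '[[[0,0,-0.02],[0,0,0],0],[[0,0,-0.02],[0,0,0],0],[[0,0,-0.03],[0,0,0],0],[[0,0,-0.03],[0,0,0],0],[[0,0,-0.05],[0,0,0],0],[[0,0,-0.06],[0,0,0],0],[[0,0,-0.06],[0,0,0],0],[[0,0,-0.03],[0,0,0],0]]'

```text
clock: 23.15
eef_pos: [0.5514, -0.0856, 0.1743]
tool_rot: [0.745, 0.667, 0.001, 0.002]
ft_force: [0.6, 0.1, -3.0]
grip_width: 0.0232
grasp_force: 59.7
```

Run:
```python
from h import *
s,ds=camera('scene'); hsv=cv2.cvtColor(s,cv2.COLOR_RGB2HSV); P=pts('scene',ds)
m=(hsv[...,0]>10)&(hsv[...,0]<28)&(hsv[...,1]>130)&(hsv[...,2]>50)
c,l,st_,ce=cv2.connectedComponentsWithStats(m.astype(np.uint8))
for i in range(1,c):
    if st_[i,4]<25: continue
    q=P[l==i]; hi=np.percentile(q[:,2],95); sel=np.argwhere(l==i)[:,::-1][q[:,2]>hi-.006]
    g=np.array([ray('scene',*p,.097)[:2] for p in sel]); w=np.linalg.svd(g-g.mean(0),full_matrices=False)[2][0]
    print(st_[i],g.mean(0),np.degrees(np.arctan2(w[1],w[0])))
r=((hsv[...,0]<6)|(hsv[...,0]>174))&(hsv[...,1]>150)&(P[...,2]>.12); print('red z',np.percentile(P[r][:,2],[5,50,95]))
plan((.5556,.1949),177.65,16)
cv2.imwrite('pics/s3.png',cv2.resize(s[100:360,60:400,::-1],(780,596),interpolation=cv2.INTER_CUBIC))
```

```text
[138 253  25  19 292] [ 0.53982227 -0.20359749] -92.79070629757534
red z [0.1672286  0.18006412 0.18340156]
t 23.2 [ 0.5519 -0.0856  0.1751] psi 83.64 zax [ 0.005 -0.002 -1.   ] F [ 1.22  0.21 -1.85] T [ 0.031 -0.057  0.017] w 0.0227 g 59.76601839065552 q [-0.15  0.39  0.02  1.2  -0.    1.53]
row shift x,y 0.077 0.0611 turn z -0.03264 n 16
```

View pics/s3.png

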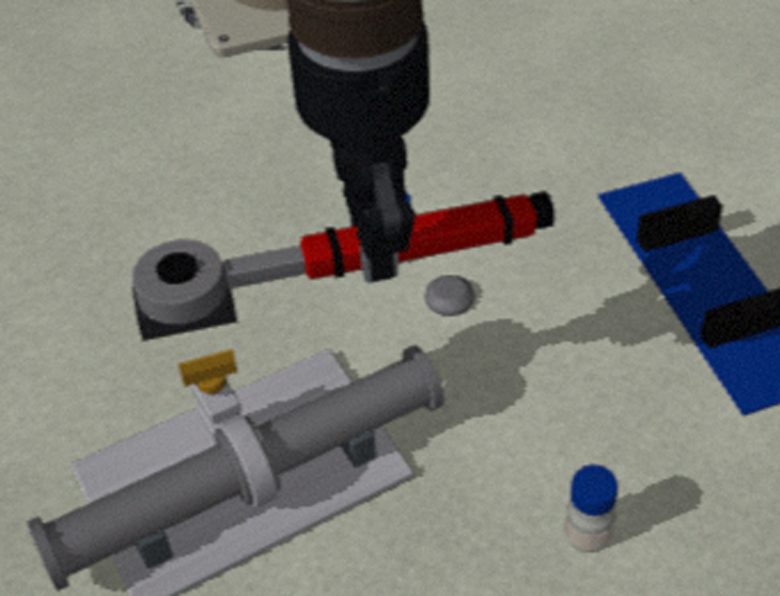

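The scene crop shows the brass wing turned about 36° clockwise at (208,368). The wrench is free above it with its head at (178,275), and the jar and flange have not moved. Now back to the rest.

apply_moves --steps '[[[0.077,0.0611,0],[0,0,-0.03264],0],[[0.077,0.0611,0],[0,0,-0.03264],0],[[0.077,0.0611,0],[0,0,-0.03264],0],[[0.077,0.0611,0],[0,0,-0.03264],0],[[0.077,0.0611,0],[0,0,-0.03264],0],[[0.077,0.0611,0],[0,0,-0.03264],0],[[0.077,0.0611,0],[0,0,-0.03264],0],[[0.077,0.0611,0],[0,0,-0.03264],0]]'

```text
clock: 23.87
eef_pos: [0.6134, 0.0552, 0.1714]
tool_rot: [0.415, 0.91, -0.0, -0.0]
ft_force: [0.5, 0.6, -2.9]
grip_width: 0.0232
grasp_force: 59.7
```

apply_moves --steps '[[[0.077,0.0611,0],[0,0,-0.03264],0],[[0.077,0.0611,0],[0,0,-0.03264],0],[[0.077,0.0611,0],[0,0,-0.03264],0],[[0.077,0.0611,0],[0,0,-0.03264],0],[[0.077,0.0611,0],[0,0,-0.03264],0],[[0.077,0.0611,0],[0,0,-0.03264],0],[[0.077,0.0611,0],[0,0,-0.03264],0],[[0.077,0.0611,0],[0,0,-0.03264],0]]'

```text
clock: 24.53
eef_pos: [0.5534, 0.1964, 0.1715]
tool_rot: [0.018, 1.0, -0.0, -0.0]
ft_force: [0.1, -0.6, -2.9]
grip_width: 0.023
grasp_force: 59.7
```

apply_moves --steps '[[[0,0,0.08],[0,0,0],0],[[0,0,0.12],[0,0,0],0],[[0,0,0.1],[0,0,0],0],[[0,0,0.05],[0,0,0],0],[[0,0,0],[0,0,0],0],[[0,0,0],[0,0,0],0],[[0,0,0],[0,0,0],0],[[0,0,0],[0,0,0],0]]'

```text
clock: 25.2
eef_pos: [0.5551, 0.196, 0.1035]
tool_rot: [0.02, 1.0, 0.0, 0.001]
ft_force: [0.9, -0.1, -3.0]
grip_width: 0.0226
grasp_force: 59.7
```

Run:
```python
from h import *
plan((.5556,.1949),177.65,1)
t,dt=camera('top'); s,ds=camera('scene'); np.savez('pics/n2.npz',t=t,s=s,dt=dt,ds=ds)
W=np.zeros((600,800,3),np.uint8)
W[:,:300]=cv2.resize(t[100:300,120:220,::-1],(300,600),interpolation=cv2.INTER_CUBIC)
W[:600,300:]=cv2.resize(s[150:330,300:450,::-1],(500,600),interpolation=cv2.INTER_CUBIC)
cv2.imwrite('pics/c4.png',W)
```

```text
t 25.2 [0.5551 0.196  0.1035] psi 177.67 zax [ 0.003  0.001 -1.   ] F [ 0.85 -0.12 -3.03] T [0.014 0.053 0.023] w 0.0226 g 59.65353548526764 q [ 0.34  0.51  0.01  1.07 -0.    0.38]
row shift x,y -0.0026 -0.0055 turn z 0.00012 n 1
```

View pics/c4.png

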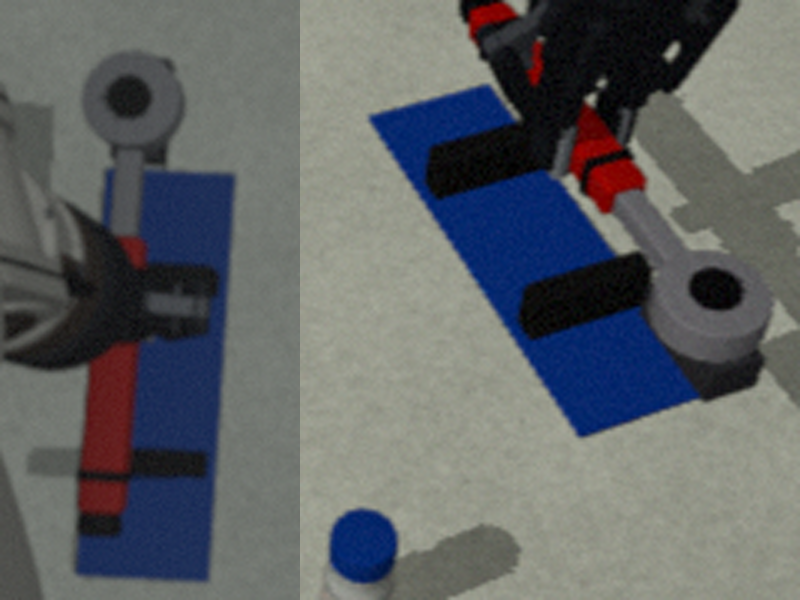

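The top crop shows the head at (134,102) and the rear end of the red handle at (102,513). I'll check both against where they lay at the start.

Run:
```python
from h import *
z=.055+.0572
print('head now',ray('top',120+134/3,100+102/3,z),'was',ray('top',120+155/3,100+126/3,.055))
print('rear now',ray('top',120+103/3,100+514/3,z-.001),'was',ray('top',120+126/3,100+512/3,.054))
```

```text
head now [0.6729523  0.18841478 0.1122    ] was [0.67403274 0.18938939 0.055     ]
rear now [0.45043447 0.19498524 0.1112    ] was [0.45046347 0.19634289 0.054     ]
```

apply_moves --steps '[[[-0.002,0,0.08],[0,0,0],0],[[0,0,0.08],[0,0,0],0],[[0,0,0.06],[0,0,0],0],[[0,0,0.03],[0,0,0],0],[[0,0,0.015],[0,0,0],0],[[0,0,0.01],[0,0,0],0],[[0,0,0.006],[0,0,0],0],[[0,0,0],[0,0,0],0]]'

```text
clock: 25.97
eef_pos: [0.5546, 0.1959, 0.0469]
tool_rot: [0.02, 1.0, 0.0, 0.0]
ft_force: [-1.8, -0.5, 0.5]
grip_width: 0.0229
grasp_force: 60.3
```

```bash
python3 -c "from h import *;st()"
```

```text
t 25.9667 [0.5546 0.1959 0.0469] psi 177.7 zax [ 0.001  0.    -1.   ] F [-1.79 -0.52  0.51] T [-0.128  0.666  0.13 ] w 0.0229 g 60.349828004837036 q [ 0.34  0.57 -0.06  0.95  0.    0.38]
```

apply_moves --steps '[[[0,0,0.004],[0,0,0],0],[[0,0,0],[0,0,0],0],[[0,0,0],[0,0,0],0.3],[[0,0,0],[0,0,0],0.6],[[0,0,0],[0,0,0],1],[[0,0,0],[0,0,0],1],[[0,0,0],[0,0,0],1],[[0,0,0],[0,0,0],1]]'

```text
clock: 26.63
eef_pos: [0.5544, 0.1958, 0.0449]
tool_rot: [0.02, 1.0, 0.0, 0.0]
ft_force: [-0.2, 0.7, -0.1]
grip_width: 0.0835
grasp_force: 0.0
```

apply_moves --steps '[[[0,0,0],[0,0,0],1],[[0,0,0],[0,0,0],1],[[0,0,0],[0,0,0],1],[[0,0,0],[0,0,0],1],[[0,0,0],[0,0,0],1],[[0,0,-0.03],[0,0,0],1],[[0,0,-0.06],[0,0,0],1],[[0,0,-0.1],[0,0,0],1]]'

```text
clock: 27.3
eef_pos: [0.5526, 0.1952, 0.0816]
tool_rot: [0.02, 1.0, -0.001, -0.002]
ft_force: [-0.0, 0.7, -0.2]
grip_width: 0.0853
grasp_force: 0.0
```

apply_moves --steps '[[[0,0,-0.12],[0,0,0],1],[[0,0,-0.12],[0,0,0],1],[[0,0,-0.12],[0,0,0],1],[[0.1,0.15,-0.1],[0,0,0],1],[[0.15,0.15,0],[0,0,0],1],[[0.15,0.15,0],[0,0,0],1],[[0.15,0.15,0],[0,0,0],1],[[0.15,0.15,0],[0,0,0],1]]'

```text
clock: 27.97
eef_pos: [0.4213, 0.3501, 0.1758]
tool_rot: [0.021, 1.0, 0.0, 0.0]
ft_force: [1.0, 0.7, 0.4]
grip_width: 0.0851
grasp_force: 0.0
```

apply_moves --steps '[[[0.15,0.15,0],[0,0,0],1],[[0.15,0.15,0],[0,0,0],1],[[0.1,0.15,0],[0,0,0],1],[[0,0.1,0],[0,0,0],1],[[0,0,0],[0,0,0],1],[[0,0,0],[0,0,0],1],[[0,0,0],[0,0,0],1],[[0,0,0],[0,0,0],1]]'

```text
clock: 28.63
eef_pos: [0.3484, 0.46, 0.175]
tool_rot: [0.021, 1.0, -0.0, -0.0]
ft_force: [-0.1, 1.1, -0.1]
grip_width: 0.0855
grasp_force: 0.0
```

Run:
```python
from h import *
st()
t,d=camera('top'); hsv=cv2.cvtColor(t,cv2.COLOR_RGB2HSV); H,S,V=cv2.split(hsv)
m=((H<6)|(H>174))&(S>150)&(V>60); m[:, :140]=0
n,l,s,c=cv2.connectedComponentsWithStats(m.astype(np.uint8))
for i in range(1,n):
    if s[i,4]>60: print(s[i],ray('top',*c[i],.0525))
a=np.load('pics/top0.npz')['im']
cv2.imwrite('pics/f.png',np.hstack([cv2.resize(x[80:320,120:480,::-1],None,fx=1.1,fy=1.1*1.5) for x in (a,t)]))
```

```text
t 28.6333 [0.3484 0.46   0.175 ] psi 177.61 zax [-0.    -0.001 -1.   ] F [-0.08  1.06 -0.1 ] T [-0.027 -0.039  0.002] w 0.0855 g 0.0 q [ 0.92  0.43  0.08  1.22 -0.    0.96]
[161 185  15   9 115] [0.59085972 0.19244492 0.0525    ]
[156 197  19  61 823] [0.52435143 0.19488556 0.0525    ]
[155 261  14  10 125] [0.45963921 0.19751178 0.0525    ]
```

View pics/f.png

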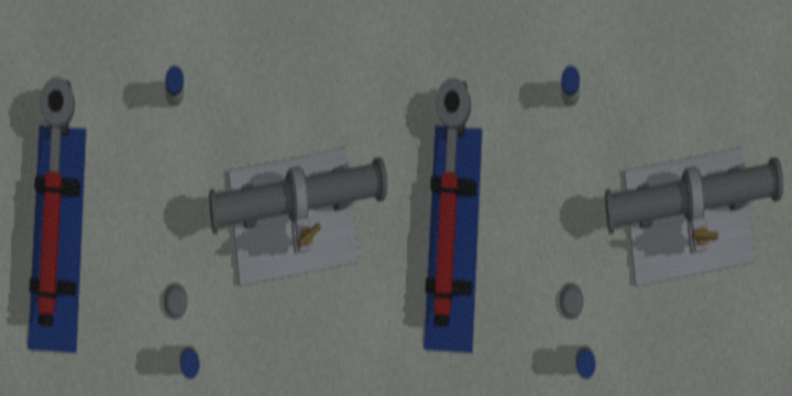

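Before and after (left and right) match. The wrench is back across both bars within about 1.5 mm, the jars and flange are unmoved, and the nut at about (705,237) is turned clockwise.

```bash
python3 -c "from workcell import bot;print(bot.job_done())"
```

```text
the job is handed in; nothing more can be done
None
```

I tightened the nut until the wrench clicked (torque fell from 0.85 to about 0.57 N m), laid the wrench back across both bars within about 1.5 mm of where it lay, left the jars and blank flange unmoved, and handed the job in at about 29 s; no verdict was shown.

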